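# Change the thread-reel feeder over to the green bin

### The arm

A 6-joint arm with a two-finger parallel gripper is mounted at the origin on the work surface. World frame = base frame: x ahead of the robot, y to its left, z up, the work surface at z = 0. Lengths are in m, angles in rad, forces in N, time in s.
With the tool pointing down it reaches from about 0.275 to 0.725 m from the base axis. Payload 15.9 kg.
Tool frame: the origin (TCP) lies on the centre line of the jaws, within the pads' length; the fingertips stand 22 mm ahead of it and the grasp point (between the pads) lies 3 mm ahead of it (bot.tip_reach is the distance from the TCP to the fingertips, in m); z points along the fingers, y is the line along which they close (so a half turn about z gives the same grasp; the last joint's range is limited). The gripper opens to 85 mm and grips with 20 to 120 N. Pads are 22 mm wide; open, the fingers measure 114 mm over their backs; the gripper's body (76 mm by 85 mm) begins 54 mm behind the grasp point. The pads swing forward as they close: fully open they stand 13 mm farther back than shut.
Start: joints at [1.259, 0.213, -0.034, 1.323, 0, 1.571], TCP at [0.153, 0.476, 0.253] pointing down, gripper open.
Joint ranges: [-2.98, 2.98], [-0.74, 1.72], [-1.14, 1.35], [-2.1, 2.04], [-1.57, 1.44], [-3.14, 3.14]. Speed limits (rad/s): [1.89, 1.89, 2.39, 2.57, 3.14, 3.14].

### API

Orientations are given as a unit quaternion [x, y, z, w].
In Python, from plant import bot gives the robot as it stands. Calls block until the motion is done:
- bot.reach(position, orientation): joint-space move of the TCP to a pose.
- bot.line_to(position, frame=None, vel=0.15): straight line of the TCP; frame=None keeps the orientation; vel is the mean speed in m/s.
- bot.movej(angles): joint-space move.
- bot.command_gripper(opening, grip_force=None): opening from 0.0 (shut) to 1.0 (fully open); grip_force is the grip in N (None keeps the last); returns when the fingers have stopped.
- bot.dwell(seconds).
- bot.ik(position, orientation): joint angles nearest the present ones, or None.
- bot.observe(): the state.
- bot.snapshot(name): name is "side" or "top"; returns the picture (480x640x3 uint8, red, green, blue); there is no depth.
- bot.camera_info(name): a dict with "intrinsics" (3x3 intrinsics, pixels), "R" (3x3) and "t" (3): a world point X has camera coordinates R X + t. Camera axes: x right, y down, z forward; pixel columns grow to the right and rows downward; lengths in m; the calibration is good to about 2 mm. A picture is of the moment at which its call begins. camera_info takes no time and is no camera call.
A pose or a line that the arm cannot do raises bot.MotionError and nothing moves.
- bot.finish_job(): hands the job in; it is judged then, once.
The state is a dict: "time": time; "q": joint angles; "dq": joint speeds; "effort": joint torques, N m; "position": TCP position; "eef_rot": TCP orientation; "ft_force": force on the tool from outside, world axes, zero at the start; "moment": the same for the moment, N m; "width": opening from 0.0 (shut) to 1.0 (fully open); "gripper_force": force on a finger pad.
Only numpy, scipy, OpenCV 4.12 (cv2) and the standard library are available. Lean on these libraries where they do the work, as an engineer would, in place of code of your own. Each camera call takes 0.05 s, during which the arm holds its last target. There are 200 camera calls.

### The job

The grey bin is full and its chute is shut off, so the thread reels are backed up on the seesaw gate. With your fingertips push the empty green bin straight back until it rests against the green stop bar below the open chute, and only then press the yellow pad at the raised end of the gate down to rock it over, so that all three reels roll down the open chute into the green bin. Only push: do not lift or tip the bin, do not touch the reels, and leave the other things on the bench where they are.

Things in the scene. Friction and masses are not known exactly. Their poses are not given: they have to be found in the camera images.
- feeder: Green steel feeder, fixed. Origin on the bench right below the gate's pivot (pivot 120 mm up, axis along x), z up. Its y runs along trough and chutes, from the open chute (-y) to the shut-off one (+y); x points to its far side. Turned up to 0.2 rad. Base plate 130 (x) x 330 (y) x 10 mm, centred. A red plate at y = +125 mm and the full grey bin at y = +267 mm (fixed) are the shut-off side
- chute_lip (a point): Middle of the lower end of the open aluminium chute, on its floor, 85 mm above the bench (underside 80 mm up). The chute is 62 mm wide and rises 18 mm over 90 mm towards the gate, with side walls 24 mm high. Same axes as the feeder
- bin_place (a point): Where the origin of the green bin belongs, on the bench: feeder frame x = 0, y = -265 mm. The green stop bar for it runs along y on the far side, its near face 71 mm beyond this point in x, 40 mm high, from 125 mm on the +y side to 85 mm on the -y side. In its place the bin reaches 30 mm back under the chute's lip. Same axes as the feeder
- gate (a joint): Angle of the seesaw gate about its pivot (rad): 0 = tipped to the shut-off side, where it starts; 0.32 = rocked fully over to the open chute; stops at both ends, level at 0.16. A weight on a mast at its far side (top 225 mm above the bench) makes it fall to the nearer end and stay there. About 2 N on the yellow pad rocks it. Steel trough 240 mm long, 58 mm wide, walls 16 mm high
- press_pad (a point): Centre of the top face of the yellow press pad, 44 x 44 x 5 mm, on the robot's side of the trough near its open-chute end: in the feeder's frame x = -51, y = -95 mm, 142 mm up at the start. It sinks by 30 mm, to 112 mm, as the gate is rocked fully over; nothing is under it down to the base plate. A similar black pad is at the other end
- bin: Empty green plastic bin, loose, open on top, 140 (x) x 150 (y) x 70 mm high, walls 4 mm, 0.3 to 0.54 kg. Origin at the centre of its underside, z up, x pointing away from the robot. It starts 80 to 120 mm nearer the robot than its place (along the feeder's x), within 12 mm of it in y, turned by up to 0.12 rad from the feeder's axes
- reel1: Thread reel with red thread and wooden flanges, 34 mm diameter, 46 mm long, 40 g, loose, lying in the trough across it at its low end. Origin at its centre, own x along its axis
- reel2: Thread reel with blue thread and wooden flanges, 34 mm diameter, 46 mm long, 40 g, loose, lying in the trough across it at its low end. Origin at its centre, own x along its axis
- reel3: Thread reel with white thread and wooden flanges, 34 mm diameter, 46 mm long, 40 g, loose, lying in the trough across it at its low end. Origin at its centre, own x along its axis
- jar: Bystander, loose, to be left alone: jar with a green lid, 60 mm diameter, 60 mm high. Origin at its underside
- hammer: Bystander, loose, to be left alone: hammer lying flat. Origin at its underside
- cone: Bystander, loose, to be left alone: cone of white thread, 68 mm diameter at the foot, 100 mm high. Origin at its underside
- sandal_b: Bystander, loose, to be left alone: finished sandal with crossed white straps, about 220 x 76 x 55 mm, the one nearer the robot (its fellow is fixed). Origin at its underside
- tin: Bystander, loose, to be left alone: red round tin, 90 mm diameter, 45 mm high. Origin at its underside
- brush: Bystander, loose, to be left alone: brush lying flat. Origin at its underside

How it is judged:
By the outcome, as a careful person would: the job done as asked, in the order asked, and still so for the second after the job is handed in, with the robot touching nothing.
It also fails if it takes over 50 s, if anything falls off the work surface, if the arm or the gripper's body presses on something with over 40 N, if the wrist force passes 120 N, or if a joint passes its speed limit or range.

## Working session

There is one attempt and no reset: what is moved stays moved. The work goes in short steps, each a Python script; the robot and the scene stay as the last script left them, time stands still between calls to the robot, and variables do not carry over. Pictures are saved under pics/ and viewed, at most 10 in all, crops included, and the job is handed in when it is done.

```bash
ls; mkdir -p pics; python3 - <<'E'
from plant import bot
import cv2
for n in("top","side"):
    cv2.imwrite(f"pics/{n}0.png",bot.snapshot(n)[:,:,::-1]); c=bot.camera_info(n); print(n,c["intrinsics"],c["R"],c["t"])
s=bot.observe();print(s["time"],s["position"],s["eef_rot"],bot.tip_reach)
E
```

```text
pics
top [[437.15505163   0.         319.63547359]
 [  0.         437.15505163 240.37513427]
 [  0.           0.           1.        ]] [[ 0.0599837  -0.99819495  0.00296707]
 [-0.97501333 -0.05922708 -0.2141055 ]
 [ 0.21389476  0.00994991 -0.97680603]] [-0.04006829  0.5060118   1.01980514]
side [[464.02942497   0.         311.42007235]
 [  0.         464.02942497 241.43560561]
 [  0.           0.           1.        ]] [[ 0.9905576  -0.13657152 -0.01199431]
 [-0.10748359 -0.71930551 -0.68632854]
 [ 0.08510536  0.68113714 -0.72719274]] [-0.46108588  0.1139137   1.33871054]
0.1 [0.15330094 0.47562936 0.25288595] [ 1.55242702e-01  9.87876246e-01 -4.71769762e-04 -6.33322820e-05] 0.022
```

View pics/top0.png

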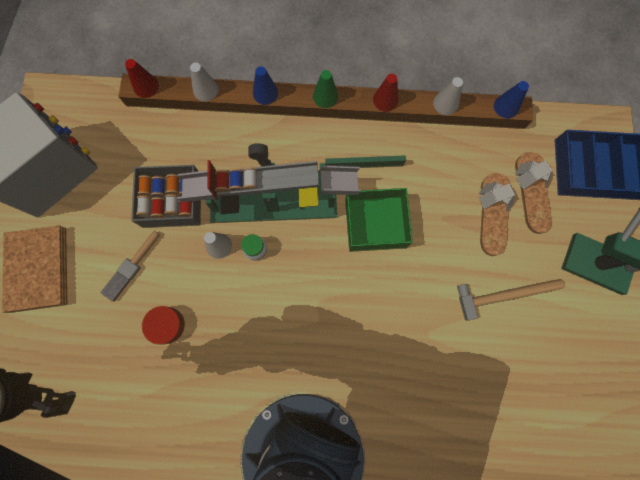

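View pics/side0.png

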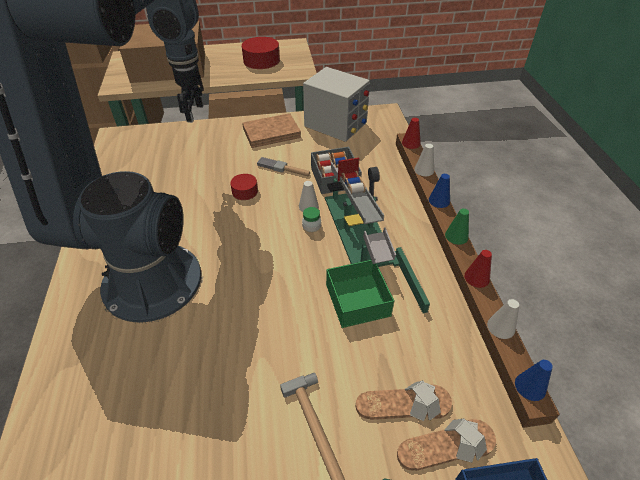

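The top view shows the yellow pad at about (308,197), the green bin at (380,220), the stop bar at (365,161), the chute lip at about (357,180) and the jar and cone at (254,246) and (216,243). The side view shows the same layout, with the bin at (360,292) and the pad at (353,221). Next I'll segment these by colour and cast rays.

```bash
cat > h.py <<'E'
import numpy as np, cv2
from plant import bot
def cast(n,px,z):
    c=bot.camera_info(n);R=np.array(c["R"]);t=np.array(c["t"]);K=np.array(c["intrinsics"])
    px=np.atleast_2d(px).astype(float)
    d=(np.linalg.inv(K)@np.c_[px,np.ones(len(px))].T).T@R; o=-R.T@t
    return o+d*((z-o[2])/d[:,2])[:,None]
def proj(n,X):
    c=bot.camera_info(n);p=(np.atleast_2d(X)@np.array(c["R"]).T+c["t"])@np.array(c["intrinsics"]).T
    return p[:,:2]/p[:,2:]
def blob(img,lo,hi,roi):
    h=cv2.cvtColor(img,cv2.COLOR_RGB2HSV);m=cv2.inRange(h,lo,hi)
    k=np.zeros_like(m);x0,y0,x1,y1=roi;k[y0:y1,x0:x1]=255;m&=k
    cs,_=cv2.findContours(m,cv2.RETR_EXTERNAL,cv2.CHAIN_APPROX_NONE)
    return max(cs,key=cv2.contourArea)[:,0,:]
E
python3 - <<'E'
from h import *
np.set_printoptions(precision=4,suppress=True)
t=cv2.imread("pics/top0.png")[:,:,::-1].copy();s=cv2.imread("pics/side0.png")[:,:,::-1].copy()
h=cv2.cvtColor(t,cv2.COLOR_RGB2HSV);print("hsv bin",h[220,380],h[192,380],"bar",h[160,380],"pad",h[197,308],"base",h[210,270],"wood",h[280,380])
for n,im,roi in(("top",t,(290,180,330,215)),("side",s,(335,205,370,235))):
    b=blob(im,(22,150,120),(32,255,255),roi);r=cv2.minAreaRect(b)
    print(n,"pad",r,cast(n,r[0],.142))
for n,im,z,roi in(("top",t,.07,(340,180,420,260)),("side",s,.07,(320,255,400,335)),("top",t,.04,(322,150,412,168)),("side",s,.04,(392,240,432,315))):
    b=blob(im,(45,80,20) ,(95,255,255),roi)
    W=cast(n,b,z)[:,:2].astype(np.float32);r=cv2.minAreaRect(W*1000);print(n,z,r,len(b));print(cv2.boxPoints(r))
cv2.imwrite("pics/c.png",np.hstack([cv2.resize(t[140:260,200:420],None,fx=3.6,fy=3.6,interpolation=2)])[:,:,::-1])
E
```

```text
hsv bin [ 64 155 107] [ 48 113  54] bar [66 85 84] pad [ 26 206 157] base [47 52 44] wood [ 23  99 159]
top pad ((308.0, 197.0), (18.0, 18.0), 90.0) [[0.5889 0.0225 0.142 ]]
side pad ((353.0540771484375, 219.3243408203125), (8.877545356750488, 17.09749412536621), 80.53767395019531) [[0.5879 0.0211 0.142 ]]
top 0.07 ((568.2114868164062, -149.91586303710938), (149.9619903564453, 153.5902557373047), 7.132997989654541) 230
[[ 484.2749  -83.0257]
 [ 503.3467 -235.4272]
 [ 652.1481 -216.806 ]
 [ 633.0763  -64.4045]]
side 0.07 ((585.9644165039062, -168.8758087158203), (237.1636199951172, 205.9695587158203), 81.5383071899414) 285
[[ 466.6516 -271.0128]
 [ 670.379  -301.3208]
 [ 705.2772  -66.7389]
 [ 501.5498  -36.4308]]
top 0.04 ((732.2531127929688, -115.64386749267578), (12.771413803100586, 200.99378967285156), 6.409775733947754) 158
[[ 714.688   -16.4881]
 [ 737.1266 -216.2254]
 [ 749.8182 -214.7997]
 [ 727.3796  -15.0623]]
side 0.04 ((717.837158203125, -128.7998046875), (43.27762985229492, 228.81410217285156), 6.034678936004639) 151
[[ 684.2906  -17.3016]
 [ 708.3459 -244.8478]
 [ 751.3837 -240.298 ]
 [ 727.3284  -12.7518]]
```

View pics/c.png

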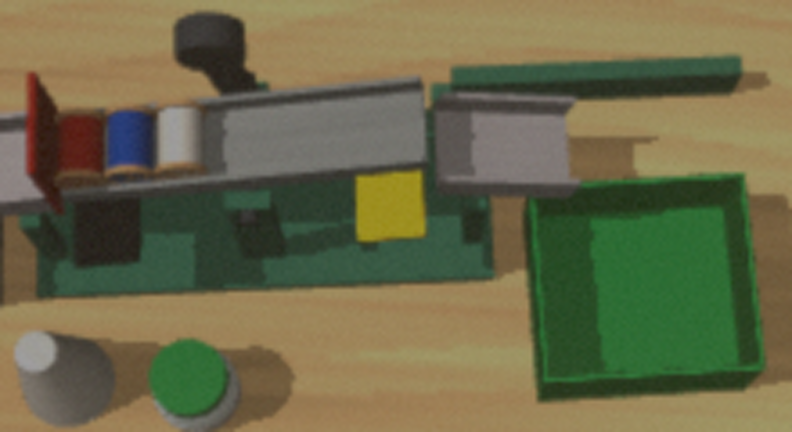

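The crop confirms the layout: the chute is clear of the bin, the base plate's near edge runs from (210.6,222.5) to (336.1,217.8), and the bar's far edge from (325.6,158.9) to (405.6,155.8). I'll cross-check the yaw with these edges, then check the IK for a slightly tilted, open-finger push.

```bash
cat >> h.py <<'E'
from scipy.spatial.transform import Rotation as Ro
PSI=0.111
Rz=lambda a:np.array([[np.cos(a),-np.sin(a)],[np.sin(a),np.cos(a)]])
PAD=np.array([.5884,.0218])
ORG=PAD-Rz(PSI)@[-.051,-.095]
W=lambda x,y:ORG+Rz(PSI)@[x,y]     # feeder frame -> world
def quat(tilt,a=None):  # tool z down, tips leaning away (+x feeder) by tilt, tool y along feeder y
    a=PSI if a is None else a
    B=np.array([[-1,0,0],[0,1,0],[0,0,-1.]]).T
    return (Ro.from_euler('z',a)*Ro.from_euler('y',-tilt)*Ro.from_matrix(B)).as_quat()
def tcp(tip,q,reach): # TCP for wanted tip point
    return np.array(tip)-reach*Ro.from_quat(q).as_matrix()[:,2]
E
python3 - <<'E'
from h import *
np.set_printoptions(precision=4,suppress=True)
def yaw(p):d=p[0]-p[1];return np.arctan2(-d[0],d[1])
e=cast("top",[(210.6,222.5),(336.1,217.8)],.01);print("plate",e,yaw(e),np.linalg.norm(e[0]-e[1]))
f=cast("top",[(325.6,158.9),(405.6,155.8)],.04);print("bar",f,yaw(f))
g=cast("top",[(200+527/3.6,140+200/3.6),(200+742/3.6,140+178/3.6)],.07);print("bin far rim",g,yaw(g),np.linalg.norm(g[0]-g[1]))
g2=cast("top",[(200+543/3.6,140+378/3.6),(200+762/3.6,140+366/3.6)],.07);print("bin near rim",g2,yaw(g2))
inv=lambda p:(np.array(p)[:,:2]-ORG)@Rz(PSI)
print("feeder-frame plate,bar,bin",inv(e),inv(f),inv(g),inv(g2),sep="\n");print("place",W(0,-.265),ORG)
t=cv2.imread("pics/top0.png")[:,:,::-1].copy()
b=blob(t,(50,80,20),(80,255,255),(240,233,268,252));print("jar",inv(cast("top",b.mean(0),.06)))
for tl in(0,.2,.3):
  q=quat(tl);print(tl,Ro.from_quat(q).as_matrix()[:,2])
  for x in(-.24,-.12,-.08):
    print(x,bot.ik(tcp([*W(x,-.265),.02],q,.012),q))
  print(bot.ik(tcp([*PAD,.2],q,.022),q))
E
```

```text
plate [[ 0.5475  0.2751  0.01  ]
 [ 0.5797 -0.048   0.01  ]] 0.09957355976422452 0.32476212673815086
bar [[ 0.7281 -0.0118  0.04  ]
 [ 0.7495 -0.2193  0.04  ]] 0.10260140230751998
bin far rim [[ 0.6218 -0.069   0.07  ]
 [ 0.6467 -0.2166  0.07  ]] 0.16757181249285114 0.14968627873821777
bin near rim [[ 0.4973 -0.0856  0.07  ]
 [ 0.5145 -0.2324  0.07  ]] 0.11648286073238061
feeder-frame plate,bar,bin
[[-0.0636  0.1613]
 [-0.0673 -0.1635]]
[[ 0.0841 -0.1439]
 [ 0.0824 -0.3525]]
[[-0.0279 -0.1889]
 [-0.0194 -0.3384]]
[[-0.1534 -0.1917]
 [-0.1526 -0.3394]]
place [ 0.6579 -0.1415] [0.6286 0.1219]
jar [[-0.1364  0.0483]]
0 [ 0.  0. -1.]
-0.24 [-0.3812  0.2857 -0.5417  0.7433  0.     -0.4922]
-0.12 [-0.2798  0.4743 -0.2493  0.8472  0.     -0.3908]
-0.08 [-0.2543  0.5402 -0.1381  0.8925  0.     -0.3653]
[ 0.037   0.4056  0.1511  1.3163  0.     -0.074 ]
0.2 [ 0.1974  0.022  -0.9801]
-0.24 [-0.4531  0.1627 -0.7346  0.5038  0.1064 -0.555 ]
-0.12 [-0.3257  0.3449 -0.4808  0.5634  0.0841 -0.429 ]
-0.08 [-0.2944  0.4068 -0.3846  0.5952  0.0784 -0.3982]
[ 0.0282  0.2209 -0.1265  1.0241  0.0164 -0.0811]
0.3 [ 0.2937  0.0327 -0.9553]
-0.24 [-0.4953  0.1144 -0.828   0.3795  0.1692 -0.5851]
-0.12 [-0.3518  0.2935 -0.5913  0.416   0.1323 -0.4448]
-0.08 [-0.3171  0.3537 -0.501   0.4418  0.123  -0.4111]
[ 0.0231  0.137  -0.2578  0.8771  0.0259 -0.084 ]
```

The plate measures 325 mm against 330, and the edges agree on a yaw of about 0.103. I'll use that and push.

```bash
sed -i 's/^PSI=.*/PSI=0.103/' h.py; python3 - <<'E'
from h import *
q=quat(.2)
P=lambda x,z:tcp([*W(x,-.265),z],q,.012)
bot.reach(P(-.24,.24),q); bot.line_to(P(-.24,.022),vel=.2)
bot.line_to(P(-.175,.022),vel=.1)
u=Rz(PSI)[:,0]
f0=None;x=-.175
while x<-.066:
    x+=.006 if x<-.098 else .002
    bot.line_to(P(x,.022),vel=.04)
    s=bot.observe();f=-(s["ft_force"][:2]@u)
    print(round(x,3),round(f,1),round(s["ft_force"][2],1),end=" | ")
    if f>9:break
print(bot.observe()["time"])
for n in("top","side"): cv2.imwrite(f"pics/{n}1.png",bot.snapshot(n)[:,:,::-1])
a=cv2.imread("pics/top1.png")[110:290,230:450];b=cv2.imread("pics/side1.png")[180:360,270:470]
cv2.imwrite("pics/d.png",np.hstack([cv2.resize(a,(440,360),interpolation=2),cv2.resize(b,(360,360),interpolation=2)]))
E
```

```text
-0.169 0.5 0.2 | -0.163 1.1 -0.1 | -0.157 0.6 0.1 | -0.151 -1.3 -0.6 | -0.145 -0.1 -0.7 | -0.139 -0.4 -0.1 | -0.133 -0.0 -0.7 | -0.127 0.8 -1.1 | -0.121 -0.2 -0.4 | -0.115 -0.4 -0.2 | -0.109 0.6 0.2 | -0.103 1.0 -0.2 | -0.097 0.6 -0.6 | -0.095 -0.5 0.2 | -0.093 1.1 0.2 | -0.091 0.9 -0.6 | -0.089 0.7 -0.8 | -0.087 -1.1 -0.3 | -0.085 -0.3 -0.5 | -0.083 0.3 0.0 | -0.081 -0.3 -0.7 | -0.079 -0.1 -1.6 | -0.077 8.5 3.9 | -0.075 20.8 10.8 | 11.2583
```

View pics/d.png

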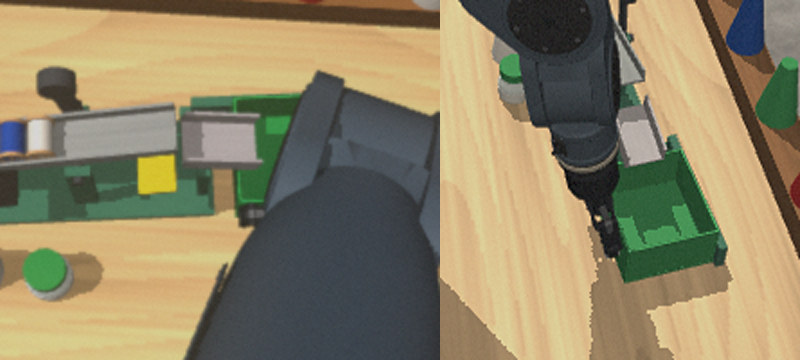

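The force rose at about the expected place, and both views show the bin against the bar under the chute. I'll back off, lift, and check the seating without the arm in the way.

```bash
python3 - <<'E'
from h import *
np.set_printoptions(precision=4,suppress=True)
q=quat(.2)
P=lambda x,z:tcp([*W(x,-.265),z],q,.012)
bot.line_to(P(-.079,.022),vel=.03);bot.line_to(P(-.17,.022),vel=.15);bot.line_to(P(-.2,.23),vel=.25)
bot.command_gripper(0.0)
q2=quat(.15)
bot.reach(tcp([*W(-.14,-.095),.22],q2,.022),q2)
print(bot.observe()["time"])
for n in("top","side"): cv2.imwrite(f"pics/{n}2.png",bot.snapshot(n)[:,:,::-1])
a=cv2.imread("pics/top2.png")[110:290,230:450];b=cv2.imread("pics/side2.png")[180:360,270:470]
cv2.imwrite("pics/e.png",np.hstack([cv2.resize(a,(440,360),interpolation=2),cv2.resize(b,(360,360),interpolation=2)]))
t=cv2.imread("pics/top2.png")[:,:,::-1].copy()
b=blob(t,(22,150,120),(32,255,255),(290,180,330,215));r=cv2.minAreaRect(b);print("pad",r,cast("top",r[0],.142))
E
```

```text
14.9083Traceback (most recent call last):
  File "<stdin>", line 14, in <module>
  File "h.py", line 15, in blob
    return max(cs,key=cv2.contourArea)[:,0,:]
           ~~~^^^^^^^^^^^^^^^^^^^^^^^^
ValueError: max() iterable argument is empty
```

View pics/e.png

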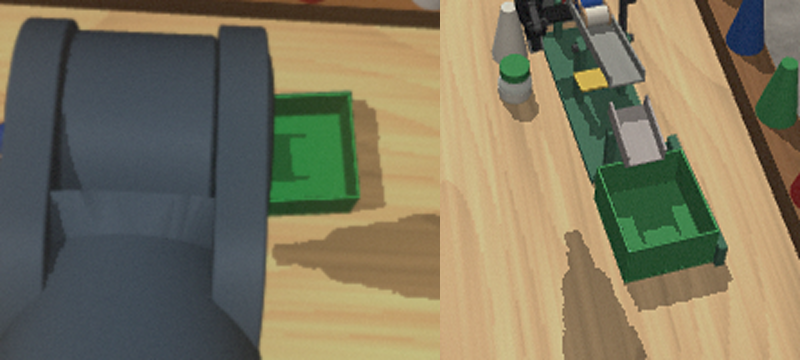

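The side view shows the bin parallel to the bar and flush against it, with its end under the chute and the gate unmoved. Next I check the far-right rim corner at top pixel (406,156), then press.

```bash
python3 - <<'E'
from h import *
np.set_printoptions(precision=4,suppress=True)
print("corner (exp .07,-.34):",(cast("top",[(406,156)],.07)[:,:2]-ORG)@Rz(PSI))
c=(cast("top",[(406,156)],.07)[0,:2]-ORG)@Rz(PSI)
assert np.hypot(c[0]-.07,c[1]+.34)<.012
q=quat(.15);P=lambda z,x=-.055:tcp([*W(x,-.095),z],q,.022)
bot.line_to(P(.2),vel=.2);bot.line_to(P(.152),vel=.1)
z=.152
while z>.1125:
    z-=.004;bot.line_to(P(max(z,.112)),vel=.05)
    s=bot.observe();print(round(z,3),s["ft_force"].round(1) if hasattr(s["ft_force"],"round") else s["ft_force"],end=" | ")
    if s["ft_force"][2]>10:break
bot.dwell(2.)
print(bot.observe()["time"],bot.observe()["ft_force"])
cv2.imwrite("pics/side3.png",bot.snapshot("side")[:,:,::-1])
b=cv2.imread("pics/side3.png")[120:360,240:480]
cv2.imwrite("pics/f.png",cv2.resize(b,(600,600),interpolation=2))
E
```

```text
corner (exp .07,-.34): [[ 0.0712 -0.3454]]
0.148 [0.3 0.5 1.1] | 0.144 [ 1.5 -0.7  0.9] | 0.14 [0.5 0.2 0.3] | 0.136 [-0.2 -0.3  0.7] | 0.132 [0.4 0.5 0.6] | 0.128 [-1.4 -0.4  0.4] | 0.124 [-0.5  0.2  0.4] | 0.12 [-0.1  0.2  1.3] | 0.116 [ 0.6 -0.5  0.9] | 0.112 [-5.9  1.1 16.3] | 20.725 [-5.9709  0.3585 15.5302]
```

View pics/f.png

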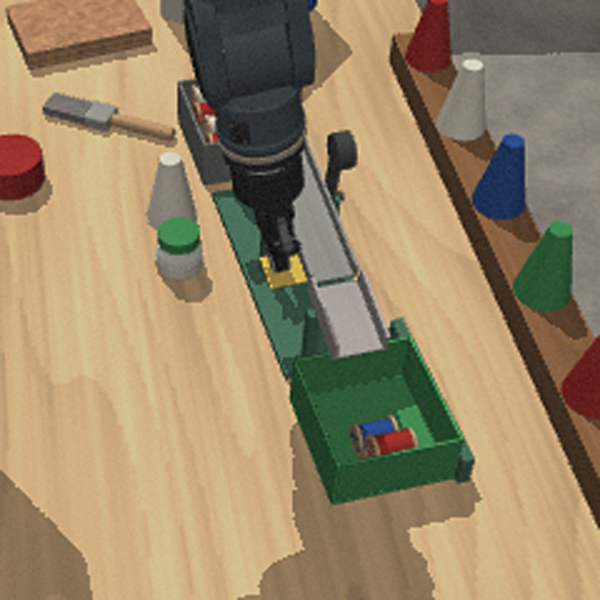

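The gate is over, and blue and red are in the bin at about (375,435) and (392,443). White isn't visible, so I'll back off and look from above.

```bash
python3 - <<'E'
from h import *
q=quat(.15);P=lambda z,x=-.055:tcp([*W(x,-.095),z],q,.022)
bot.line_to(P(.2),vel=.15)
bot.reach(tcp([*W(-.2,.0),.26],q,.022),q)
bot.movej([1.259,.213,-.034,1.323,0,1.571])
print(bot.observe()["time"])
for n in("top","side"): cv2.imwrite(f"pics/{n}4.png",bot.snapshot(n)[:,:,::-1])
a=cv2.imread("pics/top4.png")[130:270,190:430];b=cv2.imread("pics/side4.png")[140:340,290:450]
cv2.imwrite("pics/g.png",np.hstack([cv2.resize(a,(480,280),interpolation=2),cv2.resize(b,(224,280),interpolation=2)]))
E
```

```text
23.9667
```

View pics/g.png

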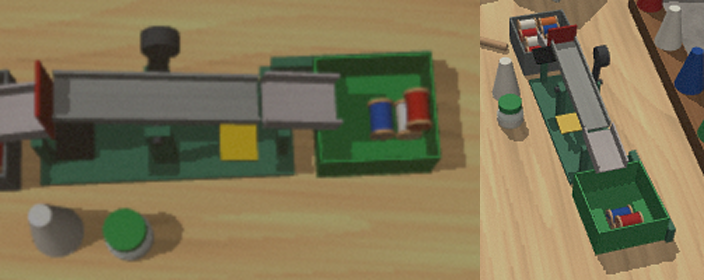

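The top view shows blue (381,117), white (402,117) and red (417,110) in the bin. The trough is empty, the gate has stayed over, and the bin is still against the bar.

```bash
python3 -c "
from plant import bot
print(bot.finish_job())"
```

```text
the job is handed in; nothing more can be done
None
```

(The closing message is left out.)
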